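# Put the models back on their foundations on a railway layout

### The job

Put the goods yard of the model railway back together: stand the long goods shed, the small house and the brick base of the water tower each on the bare concrete foundation that matches its footprint, centred on it and squared up with it, and put the grey tank upright and centred on top of the brick tower base. Leave the lorry, the car and the loose tree where they stand.

Things in the scene. Friction and masses are not known exactly. Their poses are not given: they have to be found in the camera images.
- shed: Long model goods shed, cream walls, red-brown gabled roof, no chimney; loose, 0.12 kg. Footprint 120 mm (x, along the ridge) by 48 mm (y); flat upright walls to 42 mm height, ridge top at 69 mm, eaves 2 mm proud of the walls. Origin: centre of its underside; z up. Grasp across the 48 mm. Either way round is right.
- house: Small model house, same cream walls and red-brown gabled roof, brick chimney; loose, 0.10 kg. Footprint 72 mm (x, along the ridge) by 52 mm (y); flat upright walls to 42 mm height, ridge top at 71 mm, eaves 2 mm proud of the walls, chimney top at 74 mm. Origin: centre of its underside; z up. Grasp across the 52 mm. Either way round is right.
- tower_base: Base of the model water tower: plain upright brick drum, 50 mm diameter, 55 mm high, flat top, small dark windows; loose, about 0.15 kg. Origin: centre of its underside; z up. It belongs on the round foundation; its turn about the vertical does not matter.
- tank: Tank of the water tower: upright grey drum with dark hoops, 58 mm diameter, straight sides to 38 mm height, then a low dark conical roof (62 mm wide at its rim) up to 56 mm; flat underside; loose, 0.07 kg. Origin: centre of its underside; z up. It rests by weight alone on the flat top of the tower base; its turn does not matter.
- long_pad: Long foundation slab, 140 mm (x) by 68 mm (y), 4 mm thick, flat top: for the goods shed. Fixed. Origin: centre of its underside; x along its long side, z up. All foundations are of one concrete, told apart by outline; the paler inset, 10 mm in from the edge, is the footprint of the model that belongs there.
- short_pad: Short foundation slab, 92 mm (x) by 72 mm (y), 4 mm thick, flat top: for the small house. Fixed. Origin: centre of its underside; x along its long side, z up. All foundations are of one concrete, told apart by outline; the paler inset, 10 mm in from the edge, is the footprint of the model that belongs there.
- round_pad: Round foundation slab, 72 mm diameter, 4 mm thick, flat top: for the tower base. Fixed to the layout. Origin: centre of its underside; z up.
- lorry: Bystander: loose model lorry with a red cab and yellow box, 100 x 29 x 36 mm, about 0.12 kg. Origin: centre of its underside; x along its length. To be left alone.
- car: Bystander: loose blue model car, 50 x 21 x 17 mm, about 0.06 kg. Origin: centre of its underside; x along its length. To be left alone.
- tree: Bystander: loose model tree, 70 mm high, crown about 40 mm wide, on a round foot of 24 mm diameter, about 0.05 kg. Origin: centre of its underside. To be left alone.
Things that resemble listed ones, but are neither listed nor needed, are in the scene too. What is shaped like the short_pad but brown is not meant.

How it is judged:
By the outcome, as a careful person would: the job done as asked, in the order asked, and still so for the second after the job is handed in, with the robot touching nothing.
It also fails if it takes over 109 s, if anything falls off the work surface, if the arm or the gripper's body presses on something with over 40 N, if the wrist force passes 120 N, or if a joint passes its speed limit or range.

### The arm

A 6-joint arm with a two-finger parallel gripper is mounted at the origin on the work surface. World frame = base frame: x ahead of the robot, y to its left, z up, the work surface at z = 0. Lengths are in m, angles in rad, forces in N, time in s.
With the tool pointing down it reaches from about 0.375 to 0.9 m from the base axis. Payload 3.1 kg.
Tool frame: the origin (TCP) lies midway between the tips of the shut fingers; the grasp point (between the pads) lies 19 mm behind it; z points along the fingers, y is the line along which they close (so a half turn about z gives the same grasp; the last joint's range is limited). The gripper opens to 85 mm and grips with 20 to 120 N. Pads are 22 mm wide; open, the fingers measure 114 mm over their backs; the gripper's body (76 mm by 85 mm) begins 54 mm behind the grasp point. The pads swing forward as they close: fully open they stand 13 mm farther back than shut.
Start: joints at [1.054, 0.527, 1.433, -0, 1.181, -0.178], TCP at [0.208, 0.589, 0.231] pointing down, gripper open.
Joint ranges: [-3.08, 3.08], [-0.75, 2.2], [0.22, 2.44], [-1.43, 4.57], [0, 2.65], [-2.85, 2.85]. Speed limits (rad/s): [2.79, 2.79, 3.14, 3.14, 3.14, 3.14].

### API

Orientations are given as a unit quaternion [w, x, y, z].
In Python, from cell import status, vision, arm gives the robot as it stands. The module is installed in compiled form; this text tells all that it offers.
- The arm moves only by the shell command python3 -m jog 'ROWS'. ROWS is JSON, a list of rows, each an object with "delta_pos": the shift along the tool's x, y, z in m, a list of three; "dr": the turn, a rotation vector about the tool's x, y, z in rad, a list of three; "gripper": the opening, from 0 (shut) to 1 (fully open). A call has exactly 5 rows; each row shifts and turns the commanded pose from where the row before left it, along the tool's axes as they then stand; what a row does not reach is not made up. A row lasts 1/8 s, in which the tool goes at most 62.5 mm and 10.7 degrees, less where a joint would pass 70% of its speed; a pose out of reach is approached as far as the arm can. A call is refused whole if a number of a shift passes 0.0625 or a number of a turn 0.188, either way. A call with a gripper value outside its range is refused whole. The fingers move at their own pace and stop on an object; the grip force is fixed at half the most. Time passes only in rows, so rows that do not move let the fingers close, or fill a call up. It gives the time, the measured TCP pose, the force, the opening and the grip force at its end, in the units of the state.
- status.sense(): the state, without advancing time (a new reading comes with each control period).
- vision.read_camera(name): name is "side" or "top"; returns (picture, depth): 480x640x3 uint8, blue, green, red; 480x640 float32, m along the optical axis (not along the pixel's ray), 0 where there is no reading.
- vision.calibration(name): a dict with "fx", "fy", "cx", "cy" (pixels), "extrinsics" (4x4, takes a point from camera to world coordinates). Camera axes: x right, y up, looking along -z (the intrinsics and any distortion apply to the point x, -y, -z); pixel columns grow to the right and rows downward; lengths in m; the calibration is good to about 2 mm. A picture is of the moment at which its call begins. calibration takes no time and is no camera call.
- arm.sign_off(): hands the job in; it is judged then, once.
The state is a dict: "t": time; "joint_pos": joint angles; "dq": joint speeds; "joint_efforts": joint torques, N m; "tool_pos": TCP position; "tcp_rot": TCP orientation; "contact_force": force on the tool from outside, world axes, zero at the start; "wrist_torque": the same for the moment, N m; "opening": opening from 0.0 (shut) to 1.0 (fully open); "finger_force": force on a finger pad.
Only numpy, scipy, OpenCV 4.12 (cv2) and the standard library are available. Lean on these libraries where they do the work, as an engineer would, in place of code of your own. Each camera call takes 0.05 s, during which the arm holds its last target. There are 200 camera calls.

## Working session

There is one attempt and no reset: what is moved stays moved. The work goes in short steps, Python scripts to look and compute and a shell command to move; the robot and the scene stay as the last step left them, time stands still between calls to the robot, and variables do not carry over. Pictures are saved under pics/ and viewed, at most 14 in all, crops included, and the job is handed in when it is done.

```bash
mkdir -p pics; cat > h.py <<'E'
import numpy as np, cv2
from cell import status, vision, arm
def grab(n):
    p,d=vision.read_camera(n); np.savez('%s.npz'%n,p=p,d=d); return p,d
def pts(n,d):
    c=vision.calibration(n); v,u=np.mgrid[0:480,0:640]
    P=np.stack([(u-c['cx'])/c['fx']*d,-(v-c['cy'])/c['fy']*d,-d,np.ones_like(d)],-1)
    W=P@np.array(c['extrinsics']).T
    W=W[...,:3]; W[d==0]=np.nan; return W
E
python3 - <<'E'
from h import *
for n in('top','side'):
    p,d=grab(n); cv2.imwrite('pics/%s0.png'%n,p)
    c=vision.calibration(n); print(n,c); W=pts(n,d); print((d==0).mean(),np.nanmin(W,(0,1)),np.nanmax(W,(0,1)))
print(status.sense())
E
```

```text
top {'fx': 476.45139779315866, 'fy': 476.45139779315866, 'cx': 312.89695710005225, 'cy': 239.26505475666463, 'extrinsics': array([[-0.02464819,  0.99709192, -0.07211225,  0.45124791],
       [-0.99901726, -0.02190926,  0.03852924,  0.02713066],
       [ 0.03683727,  0.07299106,  0.99665206,  0.91261264],
       [ 0.        ,  0.        ,  0.        ,  1.        ]])}
0.004274088541666667 [ 0.04642752 -1.27852681 -0.7629185 ] [1.45074472 1.05424338 0.07884953]
side {'fx': 574.6734423814439, 'fy': 574.6734423814439, 'cx': 322.1293403424273, 'cy': 239.71242446727976, 'extrinsics': array([[ 0.92203896,  0.25497678, -0.29125761,  0.21462172],
       [-0.38643549,  0.5623276 , -0.73106449, -0.70181302],
       [-0.02262228,  0.78662222,  0.61702003,  0.64955459],
       [ 0.        ,  0.        ,  0.        ,  1.        ]])}
0.004039713541666667 [-0.18272813 -0.50933065 -0.65180353] [1.65792605 2.22575422 0.34956916]
{'t': 0.1, 'joint_pos': array([ 1.05351627e+00,  5.28347751e-01,  1.43377712e+00,  7.87061610e-06,
        1.18140712e+00, -1.78504309e-01]), 'dq': array([-0.00074891, -0.00295541, -0.00309095, -0.00110802, -0.00018717,
       -0.00057954]), 'joint_efforts': array([-1.74321785e-04, -4.43309569e+01, -1.78588325e+01, -2.36473406e-04,
        4.02744205e-03, -2.54280842e-06]), 'tool_pos': array([0.20735658, 0.58891652, 0.23044618]), 'tcp_rot': array([-3.33997493e-04,  1.68580413e-01,  9.85687427e-01, -9.10337561e-04]), 'contact_force': array([ 0.55986684,  0.29746118, -0.43893113]), 'wrist_torque': array([ 0.05579068, -0.05614408,  0.01662281]), 'finger_force': 0.0, 'opening': 0.9976803029187729}
```

View pics/top0.png

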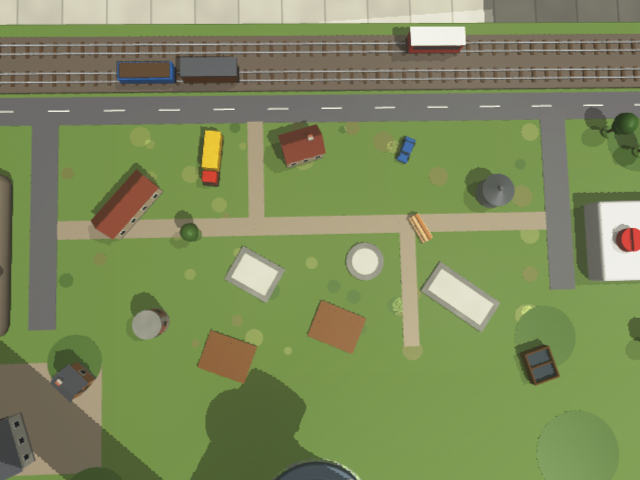

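View pics/side0.png

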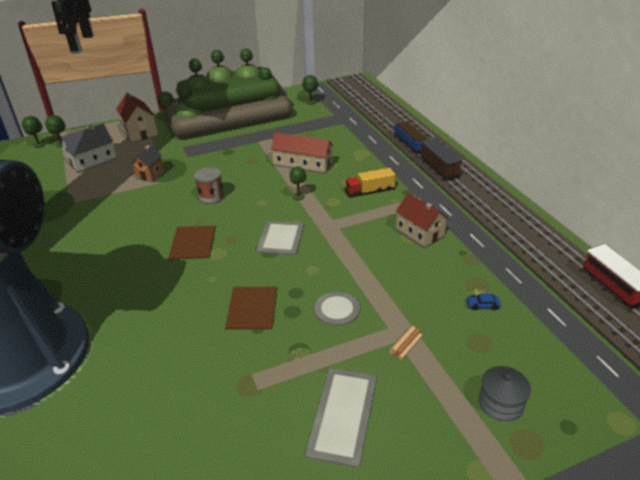

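The top view shows, by pixel:
- **Models:** shed (127,205), house with chimney (302,145), tower base (150,324), grey tank (496,190).
- **Pads:** long (460,296), short (256,273), round (365,261).
- **Could be mistaken for them:** brown patches (228,356) and (337,326) look like the short pad. The small orange-brown house (72,380) and grey building (10,445) look like the house. Wagon (208,68) and crate (540,365) are other lookalikes.
- **Bystanders:** lorry (211,158), car (406,150), tree (190,232), with planks at (420,228).

The side view agrees.

```bash
cat > m.py <<'E'
from h import *
def plane(n,uv,z):
    c=vision.calibration(n);E=np.array(c['extrinsics']);uv=np.asarray(uv,float)
    r=np.stack([(uv[:,0]-c['cx'])/c['fx'],-(uv[:,1]-c['cy'])/c['fy'],-np.ones(len(uv))],-1)@E[:3,:3].T
    return E[:3,3]+r*((z-E[2,3])/r[:,2])[:,None]
def rect(xy):
    (cx,cy),(w,h),a=cv2.minAreaRect((xy*1000).astype(np.float32))
    if w<h: w,h,a=h,w,a+90
    a=(a+90)%180-90
    return 'c %.1f %.1f  size %.1f x %.1f  long axis %.1f deg'%(cx,cy,w,h,a)
E
python3 - <<'E'
from m import *
S={n:(np.load(n+'.npz')['p'],np.load(n+'.npz')['d']) for n in('top','side')}
W={n:pts(n,S[n][1]) for n in S}
seed={'shed':(127,205),'house':(302,145),'tower':(150,324),'tank':(496,190),'long':(460,296),'short':(256,273),'round':(365,261),'lorry':(211,158),'car':(406,150),'tree':(190,232),'planks':(420,228),'hut':(72,380)}
for k,(u,v) in seed.items():
    c=W['top'][v,u]; print('==',k,c.round(3))
    for n in S:
        w=W[n]; near=np.hypot(w[...,0]-c[0],w[...,1]-c[1])<(.1 if k in('shed','long','lorry') else .065)
        if k in('long','short','round'):
            g=S[n][0].astype(int); m=near&(g.max(-1)-g.min(-1)<40)&(g.mean(-1)>80)
            m=m&(abs(w[...,2])<.02)
            nl,L,st,_=cv2.connectedComponentsWithStats(m.astype(np.uint8)); i=1+st[1:,4].argmax(); m=L==i
            con=max(cv2.findContours(m.astype(np.uint8),0,1)[0],key=len)[:,0]
            xy=plane(n,con,.004)[:,:2]; print(n,rect(xy),'z med %.1f'%(1e3*np.nanmedian(w[m][:,2])), 'ground %.1f'%(1e3*np.nanmedian(w[near&~m][:,2])))
            q=m&(g.min(-1)>190); con=max(cv2.findContours(q.astype(np.uint8),0,1)[0],key=len)[:,0]
            print('   inset',rect(plane(n,con,.004)[:,:2]))
        else:
            m=near&(w[...,2]>(.046 if k in('shed','house') else .012))
            nl,L,st,_=cv2.connectedComponentsWithStats(m.astype(np.uint8)); i=1+st[1:,4].argmax(); m=L==i
            q=w[m]; print(n,rect(q[:,:2]),'n',len(q),'z pct',(1e3*np.percentile(q[:,2],[2,50,98,100])).round(1))
            if k in('tower','tank'):
                t=q[q[:,2]>(.05 if k=='tower' else .036)]; cc=cv2.minEnclosingCircle((t[:,:2]*1e3).astype(np.float32)); print('   circle',np.round(cc[0],1),round(cc[1],1),'median',(1e3*np.median(t,0)).round(1))
a=S['top'][0];b=S['side'][0]
f=lambda im,x,y,w,h:cv2.resize(im[y:y+h,x:x+w],(400,300),interpolation=2)
cv2.imwrite('pics/crop1.png',np.vstack([np.hstack([f(a,80,150,120,90),f(a,245,105,120,90)]),np.hstack([f(a,90,279,120,90),f(a,436,145,120,90)])]))
E
```

```text
== shed [0.581 0.324 0.059]
top c 585.6 334.3  size 123.9 x 52.0  long axis -41.2 deg n 1851 z pct [46.6 58.3 69.8 72.5]
side c 580.0 323.5  size 127.7 x 46.5  long axis -33.4 deg n 901 z pct [46.5 57.9 70.1 71.8]
== house [0.684 0.01  0.064]
top c 691.5 11.3  size 76.3 x 55.8  long axis -74.5 deg n 1159 z pct [46.4 59.  73.8 78.8]
side c 689.2 9.7  size 80.7 x 52.1  long axis -71.5 deg n 883 z pct [46.5 58.9 74.  76.9]
== tower [0.37  0.284 0.057]
top c 369.5 290.8  size 50.8 x 50.8  long axis -5.0 deg n 846 z pct [17.1 55.4 58.9 60.2]
   circle [369.3 291.2] 25.8 median [369.5 291.1  55.8]
side c 369.6 288.1  size 54.8 x 51.4  long axis -80.2 deg n 746 z pct [13.5 47.1 57.9 59.3]
   circle [370.8 289.1] 28.2 median [369.  285.9  55.9]
== tank [ 0.598 -0.349  0.05 ]
top c 600.4 -354.9  size 61.6 x 59.8  long axis -89.3 deg n 962 z pct [15.4 44.  54.  57.6]
   circle [ 600.1 -356.2] 32.1 median [ 598.9 -352.4   44.8]
side c 601.6 -357.4  size 62.4 x 61.3  long axis 12.7 deg n 2045 z pct [14.  42.8 53.5 58.5]
   circle [ 602.7 -356.8] 32.4 median [ 596.6 -361.7   44.5]
== long [ 0.402 -0.288  0.004]
top c 401.3 -287.1  size 142.1 x 68.8  long axis 54.2 deg z med 4.7 ground 0.5
   inset c 400.9 -288.6  size 118.4 x 46.8  long axis 54.2 deg
side c 385.7 -261.1  size 171.7 x 127.8  long axis 54.5 deg z med 4.5 ground 0.5Traceback (most recent call last):
  File "<stdin>", line 15, in <module>
ValueError: max() iterable argument is empty
```

```bash
python3 - <<'E'
from m import *
S={n:(np.load(n+'.npz')['p'],np.load(n+'.npz')['d']) for n in('top','side')}
W={n:pts(n,S[n][1]) for n in S}
seed={'long':(460,296),'short':(256,273),'round':(365,261),'lorry':(211,158),'car':(406,150),'tree':(190,232),'planks':(420,228)}
for k,(u,v) in seed.items():
    c=W['top'][v,u]; print('==',k,c.round(3))
    for n in S:
        w=W[n]; near=np.hypot(w[...,0]-c[0],w[...,1]-c[1])<(.095 if k in('long','lorry') else .07)
        if k in('long','short','round'):
            hsv=cv2.cvtColor(S[n][0],cv2.COLOR_BGR2HSV); m=near&(hsv[...,1]<75)&(abs(w[...,2])<.02)
            m=cv2.morphologyEx(m.astype(np.uint8),cv2.MORPH_OPEN,np.ones((5,5)))
            nl,L,st,_=cv2.connectedComponentsWithStats(m); m=L==1+st[1:,4].argmax()
            val=hsv[...,2]; t=cv2.threshold(val[m].reshape(-1,1),0,255,cv2.THRESH_OTSU)[0]
            for nm,q in(('outer',m),('inset',m&(val>t))):
                con=max(cv2.findContours(q.astype(np.uint8),0,1)[0],key=len)[:,0]; xy=plane(n,con,.004)[:,:2]
                print(n,nm,rect(xy),'z %.1f'%(1e3*np.nanmedian(w[q][:,2])),'ell',np.round(cv2.fitEllipse((xy*1e3).astype(np.float32))[0],1) if k=='round' else '')
        else:
            m=near&(w[...,2]>.010)
            nl,L,st,_=cv2.connectedComponentsWithStats(m.astype(np.uint8)); m=L==1+st[1:,4].argmax()
            q=w[m]; print(n,rect(q[:,:2]),'n',len(q),'z pct',(1e3*np.percentile(q[:,2],[2,50,98])).round(1))
a=S['top'][0];b=S['side'][0]
f=lambda im,x,y,w,h:cv2.resize(im[y:y+h,x:x+w],(400,300),interpolation=2)
cv2.imwrite('pics/crop1.png',np.vstack([np.hstack([f(a,80,150,120,90),f(a,245,105,120,90)]),np.hstack([f(a,90,279,120,90),f(a,436,145,120,90)])]))
E
```

```text
== long [ 0.402 -0.288  0.004]
top outer c 401.0 -287.6  size 141.9 x 69.0  long axis 54.2 deg z 4.7 ell 
top inset c 400.7 -288.5  size 120.5 x 48.5  long axis 54.2 deg z 4.8 ell 
side outer c 401.0 -288.7  size 142.9 x 69.3  long axis 54.3 deg z 4.7 ell 
side inset c 401.5 -287.9  size 120.9 x 48.8  long axis 54.3 deg z 4.8 ell 
== short [0.455 0.102 0.003]
top outer c 453.9 104.6  size 93.3 x 73.1  long axis 58.9 deg z 4.6 ell 
top inset c 453.5 104.7  size 72.5 x 52.7  long axis 59.5 deg z 4.7 ell 
side outer c 452.7 103.3  size 96.1 x 73.8  long axis 60.1 deg z 4.8 ell 
side inset c 453.6 105.4  size 73.4 x 53.0  long axis 59.1 deg z 5.0 ell 
== round [ 0.473 -0.106  0.008]
top outer c 473.2 -105.9  size 71.3 x 68.9  long axis 88.6 deg z 4.5 ell [ 473.2 -105.8]
top inset c 473.1 -105.9  size 49.8 x 48.1  long axis -1.8 deg z 4.8 ell [ 473.1 -106. ]
side outer c 472.5 -107.5  size 73.3 x 71.5  long axis 65.9 deg z 4.8 ell [ 472.8 -107.1]
side inset c 473.6 -105.0  size 49.2 x 49.1  long axis -24.0 deg z 5.1 ell [ 473.6 -105.3]
== lorry [0.67  0.179 0.036]
top c 672.8 180.6  size 97.5 x 30.6  long axis -5.8 deg n 929 z pct [11.7 35.1 39.1]
side c 673.6 178.9  size 97.4 x 36.0  long axis -4.5 deg n 856 z pct [11.1 30.2 38.6]
== car [ 0.685 -0.191  0.016]
top c 687.0 -191.3  size 49.5 x 23.1  long axis -24.4 deg n 258 z pct [10.3 14.  20.8]
side c 687.5 -193.3  size 49.4 x 25.0  long axis -22.9 deg n 351 z pct [10.4 13.6 20.4]
== tree [0.53  0.211 0.068]
top c 531.1 215.4  size 32.1 x 31.3  long axis -46.0 deg n 283 z pct [50.4 64.7 71.4]
side c 529.1 209.7  size 31.2 x 28.9  long axis -47.6 deg n 273 z pct [15.  57.2 71. ]
== planks [ 0.533 -0.213  0.012]
top c 534.3 -214.3  size 54.8 x 18.6  long axis 27.7 deg n 240 z pct [10.5 14.5 18.1]
side c 537.1 -215.7  size 60.3 x 18.1  long axis 29.2 deg n 348 z pct [10.5 14.5 17.2]
```

View pics/crop1.png

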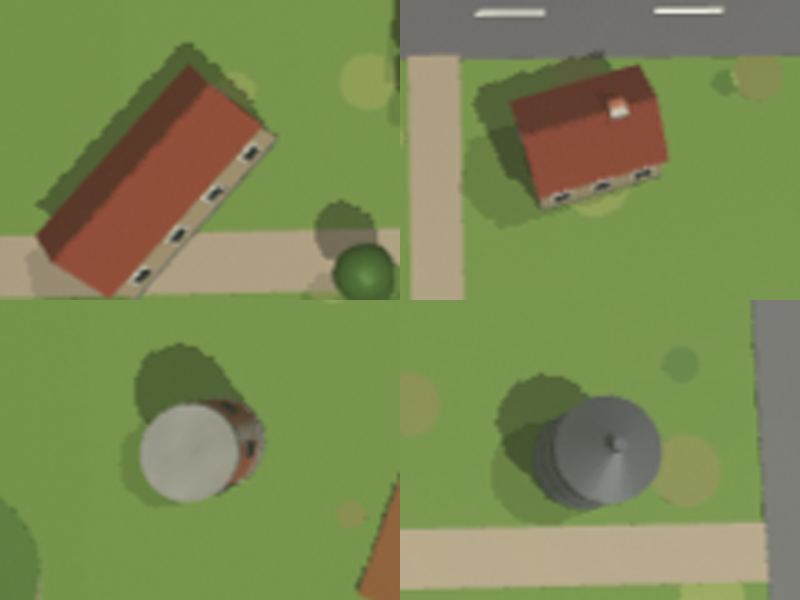

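The crops confirm the choices: shed without a chimney, house with a chimney at (618,108), brick drum with a pale flat top, and grey tank with a conical roof. Both cameras agree to about 1 mm, and the sizes and heights match the text.

```bash
cat > g.py <<'E'
import sys
from h import *
from scipy.spatial.transform import Rotation as R
# usage: g.py x y z(mm) yaw_y(deg): turn (rotvec tool), then shift along tool axes after the turn (mm)
x,y,z,a=map(float,sys.argv[1:]); s=status.sense()
q=s['tcp_rot']; Rc=R.from_quat([q[1],q[2],q[3],q[0]])
t=np.radians(a); Y=np.array([np.cos(t),np.sin(t),0]); Z=np.array([0,0,-1.]); X=np.cross(Y,Z)
Rt=R.from_matrix(np.stack([X,Y,Z],1))
print('turn',(Rc.inv()*Rt).as_rotvec().round(4),'shift mm',(Rt.inv().apply(np.array([x,y,z])/1e3-s['tool_pos'])*1e3).round(1),
 'now',(s['tool_pos']*1e3).round(1),'t %.2f'%s['t'],'op %.3f ff %.1f'%(s['opening'],s['finger_force']),'F',s['contact_force'].round(1),'j6 %.2f'%s['joint_pos'][5])
E
python3 g.py 585.6 334.3 140 48.8
```

```text
turn [-0.002   0.      0.3803] shift mm [-452.3   57.6   90.4] now [207.4 588.9 230.4] t 0.10 op 0.998 ff 0.0 F [ 0.6  0.3 -0.4] j6 -0.18
```

```bash
python3 -m jog '[{"delta_pos":[0,0,0.03],"dr":[0,0,0.127],"gripper":1},{"delta_pos":[0,0,0.03],"dr":[0,0,0.127],"gripper":1},{"delta_pos":[0,0,0.03],"dr":[0,0,0.126],"gripper":1},{"delta_pos":[-0.06,0.01,0],"dr":[0,0,0],"gripper":1},{"delta_pos":[-0.06,0.01,0],"dr":[0,0,0],"gripper":1}]'
python3 -m jog '[{"delta_pos":[-0.06,0.01,0],"dr":[0,0,0],"gripper":1},{"delta_pos":[-0.06,0.01,0],"dr":[0,0,0],"gripper":1},{"delta_pos":[-0.06,0.01,0],"dr":[0,0,0],"gripper":1},{"delta_pos":[-0.06,0.0,0],"dr":[0,0,0],"gripper":1},{"delta_pos":[-0.06,0.0,0],"dr":[0,0,0],"gripper":1}]'
python3 g.py 585.6 334.3 140 48.8
```

```text
t: 0.72
tool_pos: [0.3112, 0.5249, 0.1401]
tcp_rot: [-0.0, 0.35, 0.937, -0.001]
contact_force: [0.8, -0.3, -0.2]
opening: 1.0
finger_force: 0.0
t: 1.35
tool_pos: [0.5578, 0.349, 0.1408]
tcp_rot: [-0.0, 0.352, 0.936, -0.0]
contact_force: [0.6, 1.0, -0.2]
opening: 1.004
finger_force: 0.0
turn [-0.0007 -0.0005  0.0001] shift mm [-30.6   7.2   0.8] now [557.8 349.  140.8] t 1.35 op 1.004 ff 0.0 F [ 0.6  1.  -0.2] j6 -0.46
```

```bash
python3 -m jog '[{"delta_pos":[-0.031,0.007,0],"dr":[0,0,0],"gripper":1},{"delta_pos":[0,0,0],"dr":[0,0,0],"gripper":1},{"delta_pos":[0,0,0.03],"dr":[0,0,0],"gripper":1},{"delta_pos":[0,0,0.03],"dr":[0,0,0],"gripper":1},{"delta_pos":[0,0,0],"dr":[0,0,0],"gripper":1}]'
python3 g.py 585.6 334.3 6 48.8
```

```text
t: 1.98
tool_pos: [0.5809, 0.3354, 0.0784]
tcp_rot: [-0.003, 0.351, 0.936, -0.002]
contact_force: [-0.2, -0.1, 0.7]
opening: 0.998
finger_force: 0.0
turn [-0.0069 -0.0041  0.0015] shift mm [-4.2  2.3 72.4] now [580.9 335.4  78.4] t 1.98 op 0.998 ff 0.0 F [-0.2 -0.1  0.7] j6 -0.50
```

```bash
python3 -m jog '[{"delta_pos":[0,0,0.02],"dr":[0,0,0],"gripper":1},{"delta_pos":[0,0,0.02],"dr":[0,0,0],"gripper":1},{"delta_pos":[0,0,0.01],"dr":[0,0,0],"gripper":1},{"delta_pos":[0,0,0],"dr":[0,0,0],"gripper":1},{"delta_pos":[0,0,0],"dr":[0,0,0],"gripper":1}]'
python3 g.py 585.6 334.3 6 48.8
```

```text
t: 2.6
tool_pos: [0.5851, 0.3355, 0.0317]
tcp_rot: [0.0, 0.352, 0.936, 0.0]
contact_force: [0.9, -0.3, 0.6]
opening: 1.002
finger_force: 0.0
turn [0.0008 0.0005 0.0002] shift mm [-1.1 -0.6 25.7] now [585.1 335.5  31.7] t 2.60 op 1.002 ff 0.0 F [ 0.9 -0.3  0.6] j6 -0.50
```

```bash
python3 -m jog '[{"delta_pos":[-0.001,-0.0005,0.013],"dr":[0,0,0],"gripper":1},{"delta_pos":[0,0,0.012],"dr":[0,0,0],"gripper":1},{"delta_pos":[0,0,0],"dr":[0,0,0],"gripper":1},{"delta_pos":[0,0,0],"dr":[0,0,0],"gripper":1},{"delta_pos":[0,0,0],"dr":[0,0,0],"gripper":0.7}]'
python3 -m jog '[{"delta_pos":[0,0,0],"dr":[0,0,0],"gripper":0.6},{"delta_pos":[0,0,0],"dr":[0,0,0],"gripper":0.5},{"delta_pos":[0,0,0],"dr":[0,0,0],"gripper":0.4},{"delta_pos":[0,0,0],"dr":[0,0,0],"gripper":0.3},{"delta_pos":[0,0,0],"dr":[0,0,0],"gripper":0.3}]'
python3 g.py 585.6 334.3 6 48.8
```

```text
t: 3.22
tool_pos: [0.5854, 0.3345, 0.0066]
tcp_rot: [0.0, 0.352, 0.936, 0.0]
contact_force: [0.2, -0.6, 0.4]
opening: 0.818
finger_force: 0.0
t: 3.85
tool_pos: [0.5856, 0.3346, 0.0069]
tcp_rot: [0.0, 0.352, 0.936, 0.0]
contact_force: [0.8, 0.0, 5.3]
opening: 0.552
finger_force: 63.4
turn [0.0011 0.0006 0.0003] shift mm [-0.2 -0.2  0.9] now [585.6 334.6   6.9] t 3.85 op 0.552 ff 63.4 F [0.8 0.  5.3] j6 -0.50
```

```bash
python3 -m jog '[{"delta_pos":[0,0,-0.01],"dr":[0,0,0],"gripper":0.3},{"delta_pos":[0,0,-0.025],"dr":[0,0,0],"gripper":0.3},{"delta_pos":[0,0,-0.04],"dr":[0,0,0],"gripper":0.3},{"delta_pos":[0,0,-0.04],"dr":[0,0,0],"gripper":0.3},{"delta_pos":[0,0,-0.025],"dr":[0,0,0],"gripper":0.3}]'
python3 -m jog '[{"delta_pos":[0,0,0],"dr":[0,0,0.14],"gripper":0.3},{"delta_pos":[0,0,0],"dr":[0,0,0.14],"gripper":0.3},{"delta_pos":[0,0,0],"dr":[0,0,0.14],"gripper":0.3},{"delta_pos":[0,0,0],"dr":[0,0,0.14],"gripper":0.3},{"delta_pos":[0,0,0],"dr":[0,0,0.14],"gripper":0.3}]'
python3 -m jog '[{"delta_pos":[0,0,0],"dr":[0,0,0.14],"gripper":0.3},{"delta_pos":[0,0,0],"dr":[0,0,0.14],"gripper":0.3},{"delta_pos":[0,0,0],"dr":[0,0,0.14],"gripper":0.3},{"delta_pos":[0,0,0],"dr":[0,0,0.14],"gripper":0.3},{"delta_pos":[0,0,0],"dr":[0,0,0.14],"gripper":0.3}]'
python3 g.py 401 -288.2 140 -35.8
python3 - <<'E'
from h import *
p,d=grab('side'); cv2.imwrite('pics/side1.png',p)
E
```

```text
t: 4.47
tool_pos: [0.5851, 0.3344, 0.1482]
tcp_rot: [0.0, 0.352, 0.936, 0.0]
contact_force: [0.2, -0.1, -0.9]
opening: 0.55
finger_force: 62.9
t: 5.1
tool_pos: [0.5841, 0.334, 0.1457]
tcp_rot: [-0.001, 0.653, 0.757, -0.001]
contact_force: [-0.5, -0.2, -0.5]
opening: 0.552
finger_force: 62.9
t: 5.72
tool_pos: [0.5842, 0.334, 0.1457]
tcp_rot: [-0.0, 0.873, 0.487, -0.001]
contact_force: [0.3, -0.2, -0.7]
opening: 0.554
finger_force: 62.9
turn [-0.0013  0.0018  0.0722] shift mm [-611.8  215.4    5.7] now [584.2 334.  145.7] t 5.72 op 0.554 ff 62.9 F [ 0.3 -0.2 -0.7] j6 0.91
```

View pics/side1.png

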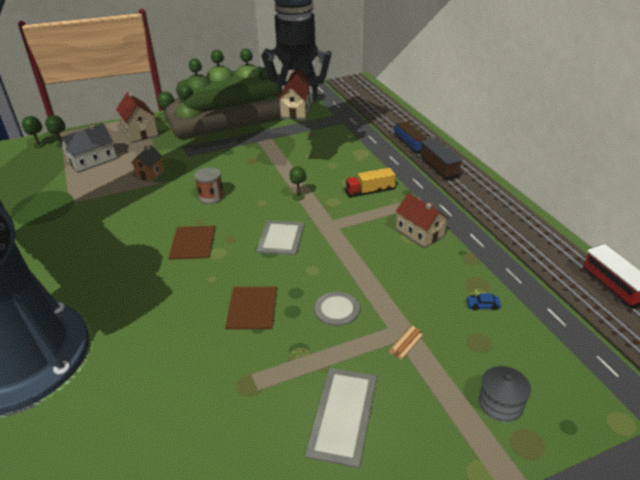

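The side view shows the shed level in the gripper at (295,95), with its old spot empty. Next, carry it to the long pad.

```bash
python3 -m jog '[{"delta_pos":[0,0,0],"dr":[0,0,0.072],"gripper":0.3},{"delta_pos":[-0.03,0.0105,0],"dr":[0,0,0],"gripper":0.3},{"delta_pos":[-0.05,0.0175,0],"dr":[0,0,0],"gripper":0.3},{"delta_pos":[-0.05,0.0175,0],"dr":[0,0,0],"gripper":0.3},{"delta_pos":[-0.05,0.0175,0],"dr":[0,0,0],"gripper":0.3}]'
python3 -m jog '[{"delta_pos":[-0.05,0.0175,0],"dr":[0,0,0],"gripper":0.3},{"delta_pos":[-0.05,0.0175,0],"dr":[0,0,0],"gripper":0.3},{"delta_pos":[-0.05,0.0175,0],"dr":[0,0,0],"gripper":0.3},{"delta_pos":[-0.05,0.0175,0],"dr":[0,0,0],"gripper":0.3},{"delta_pos":[-0.05,0.0175,0],"dr":[0,0,0],"gripper":0.3}]'
python3 -m jog '[{"delta_pos":[-0.05,0.0175,0],"dr":[0,0,0],"gripper":0.3},{"delta_pos":[-0.05,0.0175,0],"dr":[0,0,0],"gripper":0.3},{"delta_pos":[-0.03,0.0105,0],"dr":[0,0,0],"gripper":0.3},{"delta_pos":[0,0,0],"dr":[0,0,0],"gripper":0.3},{"delta_pos":[0,0,0],"dr":[0,0,0],"gripper":0.3}]'
python3 g.py 401 -288.2 140 -35.8
```

```text
t: 6.4
tool_pos: [0.5307, 0.1498, 0.1462]
tcp_rot: [-0.0, 0.888, 0.459, -0.0]
contact_force: [0.9, -0.3, -1.3]
opening: 0.55
finger_force: 62.9
t: 7.02
tool_pos: [0.4568, -0.1045, 0.1464]
tcp_rot: [-0.0, 0.889, 0.459, -0.0]
contact_force: [0.6, -0.6, -1.4]
opening: 0.554
finger_force: 62.9
t: 7.65
tool_pos: [0.4187, -0.2344, 0.1462]
tcp_rot: [-0.001, 0.889, 0.458, -0.0]
contact_force: [0.3, 0.8, -1.7]
opening: 0.553
finger_force: 62.9
turn [-0.0016 -0.0005  0.0054] shift mm [-54.   17.1   6.2] now [ 418.7 -234.4  146.2] t 7.65 op 0.553 ff 62.9 F [ 0.3  0.8 -1.7] j6 -0.12
```

```bash
python3 -m jog '[{"delta_pos":[-0.03,0.01,0],"dr":[0,0,0.005],"gripper":0.3},{"delta_pos":[-0.024,0.007,0.03],"dr":[0,0,0],"gripper":0.3},{"delta_pos":[0,0,0.03],"dr":[0,0,0],"gripper":0.3},{"delta_pos":[0,0,0.03],"dr":[0,0,0],"gripper":0.3},{"delta_pos":[0,0,0.01],"dr":[0,0,0],"gripper":0.3}]'
python3 -m jog '[{"delta_pos":[0,0,0],"dr":[0,0,0],"gripper":0.3},{"delta_pos":[0,0,0],"dr":[0,0,0],"gripper":0.3},{"delta_pos":[0,0,0],"dr":[0,0,0],"gripper":0.3},{"delta_pos":[0,0,0],"dr":[0,0,0],"gripper":0.3},{"delta_pos":[0,0,0],"dr":[0,0,0],"gripper":0.3}]'
python3 g.py 401 -288.2 11.5 -35.8
```

```text
t: 8.28
tool_pos: [0.4011, -0.2868, 0.0449]
tcp_rot: [-0.002, 0.89, 0.457, -0.0]
contact_force: [0.2, -0.1, -1.2]
opening: 0.556
finger_force: 62.9
t: 8.9
tool_pos: [0.4016, -0.2893, 0.0467]
tcp_rot: [0.0, 0.89, 0.455, 0.0]
contact_force: [-0.1, -0.9, -0.9]
opening: 0.552
finger_force: 62.9
turn [ 0.0007  0.0002 -0.0003] shift mm [ 0.5 -1.1 35.2] now [ 401.6 -289.3   46.7] t 8.90 op 0.552 ff 62.9 F [-0.1 -0.9 -0.9] j6 -0.23
```

```bash
python3 -m jog '[{"delta_pos":[0.0005,-0.001,0.015],"dr":[0,0,0],"gripper":0.3},{"delta_pos":[0,0,0.013],"dr":[0,0,0],"gripper":0.3},{"delta_pos":[0,0,0.004],"dr":[0,0,0],"gripper":0.3},{"delta_pos":[0,0,0.002],"dr":[0,0,0],"gripper":0.3},{"delta_pos":[0,0,0],"dr":[0,0,0],"gripper":0.3}]'
python3 g.py 401 -288.2 11.5 -35.8
```

```text
t: 9.52
tool_pos: [0.401, -0.2881, 0.0121]
tcp_rot: [-0.0, 0.89, 0.455, -0.0]
contact_force: [0.0, 0.2, -1.6]
opening: 0.555
finger_force: 62.9
turn [-0.0002 -0.     -0.0002] shift mm [-0.1  0.   0.6] now [ 401.  -288.1   12.1] t 9.53 op 0.555 ff 62.9 F [ 0.   0.2 -1.6] j6 -0.22
```

```bash
python3 -m jog '[{"delta_pos":[0,0,0.001],"dr":[0,0,0],"gripper":0.3},{"delta_pos":[0,0,0],"dr":[0,0,0],"gripper":0.3},{"delta_pos":[0,0,0],"dr":[0,0,0],"gripper":0.7},{"delta_pos":[0,0,0],"dr":[0,0,0],"gripper":1},{"delta_pos":[0,0,0],"dr":[0,0,0],"gripper":1}]'
python3 -m jog '[{"delta_pos":[0,0,0],"dr":[0,0,0],"gripper":1},{"delta_pos":[0,0,-0.02],"dr":[0,0,0],"gripper":1},{"delta_pos":[0,0,-0.05],"dr":[0,0,0],"gripper":1},{"delta_pos":[0,0,-0.05],"dr":[0,0,0],"gripper":1},{"delta_pos":[0,0,-0.03],"dr":[0,0,0],"gripper":1}]'
python3 g.py 691.5 11.3 160 15.5
```

```text
t: 10.15
tool_pos: [0.4011, -0.2882, 0.0114]
tcp_rot: [0.0, 0.89, 0.455, 0.0]
contact_force: [0.2, -0.1, 0.4]
opening: 1.002
finger_force: 0.0
t: 10.78
tool_pos: [0.4015, -0.2886, 0.1637]
tcp_rot: [0.002, 0.89, 0.456, 0.0]
contact_force: [0.1, -0.2, 0.5]
opening: 1.001
finger_force: 0.0
turn [ 0.0025  0.002  -0.8954] shift mm [211.5 359.6   3.7] now [ 401.5 -288.6  163.7] t 10.78 op 1.001 ff 0.0 F [ 0.1 -0.2  0.5] j6 -0.22
```

```bash
python3 -m jog '[{"delta_pos":[0,0,0],"dr":[0,0,-0.179],"gripper":1},{"delta_pos":[0,0,0],"dr":[0,0,-0.179],"gripper":1},{"delta_pos":[0,0,0],"dr":[0,0,-0.179],"gripper":1},{"delta_pos":[0,0,0],"dr":[0,0,-0.179],"gripper":1},{"delta_pos":[0,0,0],"dr":[0,0,-0.179],"gripper":1}]'
python3 -m jog '[{"delta_pos":[0.03,0.051,0],"dr":[0,0,0],"gripper":1},{"delta_pos":[0.03,0.051,0],"dr":[0,0,0],"gripper":1},{"delta_pos":[0.03,0.051,0],"dr":[0,0,0],"gripper":1},{"delta_pos":[0.03,0.051,0],"dr":[0,0,0],"gripper":1},{"delta_pos":[0.03,0.051,0],"dr":[0,0,0],"gripper":1}]'
python3 g.py 691.5 11.3 160 15.5
cat > roof.py <<'E'
from m import *
import sys
cx,cy,r,z0,z1=map(float,sys.argv[1:6])
for n in('top','side'):
    p,d=grab(n);w=pts(n,d)
    m=(np.hypot(w[...,0]-cx/1e3,w[...,1]-cy/1e3)<r/1e3)&(w[...,2]>z0/1e3)&(w[...,2]<z1/1e3)
    nl,L,st,_=cv2.connectedComponentsWithStats(m.astype(np.uint8)); m=L==1+st[1:,4].argmax(); q=w[m]
    cc=cv2.minEnclosingCircle((q[:,:2]*1e3).astype(np.float32))
    print(n,rect(q[:,:2]),'n',len(q),'z',(1e3*np.percentile(q[:,2],[2,50,98])).round(1),'circ',np.round(cc[0],1),round(cc[1],1))
    if len(sys.argv)>6: cv2.imwrite('pics/%s_%s.png'%(sys.argv[6],n),p)
E
python3 roof.py 401 -288.2 100 50 95 a
```

```text
t: 11.4
tool_pos: [0.4008, -0.2879, 0.1613]
tcp_rot: [-0.0, 0.603, 0.798, 0.0]
contact_force: [-0.2, 0.1, -0.3]
opening: 1.008
finger_force: 0.0
t: 12.02
tool_pos: [0.6077, -0.0739, 0.1612]
tcp_rot: [-0.0, 0.605, 0.796, -0.0]
contact_force: [1.7, -1.1, -0.0]
opening: 1.0
finger_force: 0.0
turn [-0.0004 -0.     -0.0004] shift mm [ 59.7 103.5   1.2] now [607.7 -73.9 161.2] t 12.03 op 1.000 ff 0.0 F [ 1.7 -1.1 -0. ] j6 -0.57
top c 379.5 -317.0  size 53.6 x 51.5  long axis 54.7 deg n 580 z [50.6 63.2 73.9] circ [ 379.6 -316.3] 35.3
side c 401.3 -289.5  size 127.1 x 51.7  long axis 54.1 deg n 3277 z [50.4 61.8 73.6] circ [ 401.3 -289.6] 66.6
```

```bash
python3 -m jog '[{"delta_pos":[0.03,0.051,0],"dr":[0,0,0],"gripper":1},{"delta_pos":[0.029,0.052,0],"dr":[0,0,0],"gripper":1},{"delta_pos":[0,0,0],"dr":[0,0,0],"gripper":1},{"delta_pos":[0,0,0.02],"dr":[0,0,0],"gripper":1},{"delta_pos":[0,0,0.03],"dr":[0,0,0],"gripper":1}]'
python3 -m jog '[{"delta_pos":[0,0,0.02],"dr":[0,0,0],"gripper":1},{"delta_pos":[0,0,0],"dr":[0,0,0],"gripper":1},{"delta_pos":[0,0,0],"dr":[0,0,0],"gripper":1},{"delta_pos":[0,0,0],"dr":[0,0,0],"gripper":1},{"delta_pos":[0,0,0],"dr":[0,0,0],"gripper":1}]'
python3 g.py 691.5 11.3 6 15.5
python3 roof.py 401 -288.2 100 50 95
```

```text
t: 12.75
tool_pos: [0.689, 0.0071, 0.1104]
tcp_rot: [-0.0, 0.606, 0.795, -0.0]
contact_force: [0.8, -0.9, -0.1]
opening: 0.997
finger_force: 0.0
t: 13.38
tool_pos: [0.6909, 0.0088, 0.0924]
tcp_rot: [0.001, 0.605, 0.796, 0.0]
contact_force: [-0.4, -0.4, -0.6]
opening: 1.001
finger_force: 0.0
turn [ 0.0016  0.0008 -0.0004] shift mm [ 2.3  1.3 86.4] now [690.9   8.8  92.4] t 13.38 op 1.001 ff 0.0 F [-0.4 -0.4 -0.6] j6 -0.42
top c 400.6 -288.5  size 124.8 x 51.1  long axis 54.6 deg n 1829 z [50.5 62.2 74. ] circ [ 400.7 -288.5] 66.1
side c 401.6 -289.7  size 126.5 x 50.8  long axis 54.2 deg n 3266 z [50.5 61.9 73.7] circ [ 401.  -288.9] 66.2
```

The shed is within about 0.5 mm and 0.4° of the long pad, and 4 mm higher, so it is standing on the slab. Now the house.

```bash
python3 -m jog '[{"delta_pos":[0.0023,0.0013,0.01],"dr":[0,0,0],"gripper":1},{"delta_pos":[0,0,0.03],"dr":[0,0,0],"gripper":1},{"delta_pos":[0,0,0.025],"dr":[0,0,0],"gripper":1},{"delta_pos":[0,0,0],"dr":[0,0,0],"gripper":1},{"delta_pos":[0,0,0],"dr":[0,0,0],"gripper":1}]'
python3 g.py 691.5 11.3 6.5 15.5
```

```text
t: 14.1
tool_pos: [0.6914, 0.0115, 0.0267]
tcp_rot: [0.0, 0.605, 0.796, 0.0]
contact_force: [0.6, 0.4, 0.5]
opening: 1.0
finger_force: 0.0
turn [ 0.0007  0.0003 -0.0003] shift mm [-0.2  0.  20.2] now [691.4  11.5  26.7] t 14.10 op 1.000 ff 0.0 F [0.6 0.4 0.5] j6 -0.41
```

```bash
python3 -m jog '[{"delta_pos":[0,0,0.012],"dr":[0,0,0],"gripper":1},{"delta_pos":[0,0,0.008],"dr":[0,0,0],"gripper":1},{"delta_pos":[0,0,0],"dr":[0,0,0],"gripper":1},{"delta_pos":[0,0,0],"dr":[0,0,0],"gripper":0.8},{"delta_pos":[0,0,0],"dr":[0,0,0],"gripper":0.7}]'
python3 -m jog '[{"delta_pos":[0,0,0],"dr":[0,0,0],"gripper":0.6},{"delta_pos":[0,0,0],"dr":[0,0,0],"gripper":0.5},{"delta_pos":[0,0,0],"dr":[0,0,0],"gripper":0.4},{"delta_pos":[0,0,0],"dr":[0,0,0],"gripper":0.3},{"delta_pos":[0,0,0],"dr":[0,0,0],"gripper":0.3}]'
python3 g.py 691.5 11.3 6 15.5
```

```text
t: 14.72
tool_pos: [0.6912, 0.0113, 0.0067]
tcp_rot: [0.0, 0.605, 0.796, 0.0]
contact_force: [1.0, 0.6, 0.6]
opening: 0.706
finger_force: 0.0
t: 15.35
tool_pos: [0.6915, 0.0113, 0.0069]
tcp_rot: [0.001, 0.606, 0.796, 0.0]
contact_force: [1.1, -0.4, 6.0]
opening: 0.599
finger_force: 62.9
turn [ 0.0011  0.0005 -0.0005] shift mm [-0.   0.   0.9] now [691.5  11.3   6.9] t 15.35 op 0.599 ff 62.9 F [ 1.1 -0.4  6. ] j6 -0.41
```

```bash
python3 -m jog '[{"delta_pos":[0,0,-0.01],"dr":[0,0,0],"gripper":0.3},{"delta_pos":[0,0,-0.025],"dr":[0,0,0],"gripper":0.3},{"delta_pos":[0,0,-0.04],"dr":[0,0,0],"gripper":0.3},{"delta_pos":[0,0,-0.04],"dr":[0,0,0],"gripper":0.3},{"delta_pos":[0,0,-0.025],"dr":[0,0,0],"gripper":0.3}]'
python3 -m jog '[{"delta_pos":[0,0,0],"dr":[0,0,0.161],"gripper":0.3},{"delta_pos":[0,0,0],"dr":[0,0,0.161],"gripper":0.3},{"delta_pos":[0,0,0],"dr":[0,0,0.161],"gripper":0.3},{"delta_pos":[0,0,0],"dr":[0,0,0.161],"gripper":0.3},{"delta_pos":[0,0,0],"dr":[0,0,0.161],"gripper":0.3}]'
python3 g.py 453.6 104.8 140 -30.7
```

```text
t: 15.98
tool_pos: [0.6912, 0.0114, 0.1483]
tcp_rot: [0.001, 0.606, 0.796, 0.0]
contact_force: [0.5, 0.1, -1.0]
opening: 0.604
finger_force: 62.5
t: 16.6
tool_pos: [0.6901, 0.0115, 0.1458]
tcp_rot: [-0.001, 0.87, 0.493, -0.001]
contact_force: [-0.4, 0.1, -0.8]
opening: 0.602
finger_force: 62.5
turn [-0.0018  0.0008 -0.0045] shift mm [ -40.5 -251.     5.8] now [690.1  11.5 145.8] t 16.60 op 0.602 ff 62.5 F [-0.4  0.1 -0.8] j6 0.40
```

```bash
python3 -m jog '[{"delta_pos":[-0.008,-0.05,0],"dr":[0,0,0],"gripper":0.3},{"delta_pos":[-0.008,-0.05,0],"dr":[0,0,0],"gripper":0.3},{"delta_pos":[-0.008,-0.05,0],"dr":[0,0,0],"gripper":0.3},{"delta_pos":[-0.008,-0.05,0],"dr":[0,0,0],"gripper":0.3},{"delta_pos":[-0.008,-0.05,0],"dr":[0,0,0],"gripper":0.3}]'
python3 -m jog '[{"delta_pos":[0,0,0],"dr":[0,0,0],"gripper":0.3},{"delta_pos":[0,0,0.03],"dr":[0,0,0],"gripper":0.3},{"delta_pos":[0,0,0.04],"dr":[0,0,0],"gripper":0.3},{"delta_pos":[0,0,0.03],"dr":[0,0,0],"gripper":0.3},{"delta_pos":[0,0,0],"dr":[0,0,0],"gripper":0.3}]'
python3 -m jog '[{"delta_pos":[0,0,0],"dr":[0,0,0],"gripper":0.3},{"delta_pos":[0,0,0],"dr":[0,0,0],"gripper":0.3},{"delta_pos":[0,0,0],"dr":[0,0,0],"gripper":0.3},{"delta_pos":[0,0,0],"dr":[0,0,0],"gripper":0.3},{"delta_pos":[0,0,0],"dr":[0,0,0],"gripper":0.3}]'
python3 g.py 453.6 104.8 12 -30.7
```

```text
t: 17.23
tool_pos: [0.4534, 0.1049, 0.1463]
tcp_rot: [-0.0, 0.869, 0.495, -0.0]
contact_force: [0.6, 0.7, -1.3]
opening: 0.598
finger_force: 62.8
t: 17.85
tool_pos: [0.4551, 0.1041, 0.0446]
tcp_rot: [-0.001, 0.869, 0.495, -0.002]
contact_force: [-0.7, 0.3, -0.5]
opening: 0.602
finger_force: 62.8
t: 18.48
tool_pos: [0.4556, 0.1044, 0.0466]
tcp_rot: [0.0, 0.869, 0.495, 0.0]
contact_force: [0.8, -0.9, -1.5]
opening: 0.601
finger_force: 62.8
turn [ 0.0005 -0.0003  0.0009] shift mm [-0.7 -1.9 34.6] now [455.6 104.4  46.6] t 18.48 op 0.601 ff 62.8 F [ 0.8 -0.9 -1.5] j6 0.52
```

```bash
python3 -m jog '[{"delta_pos":[-0.0007,-0.0019,0.015],"dr":[0,0,0],"gripper":0.3},{"delta_pos":[0,0,0.013],"dr":[0,0,0],"gripper":0.3},{"delta_pos":[0,0,0.005],"dr":[0,0,0],"gripper":0.3},{"delta_pos":[0,0,0.002],"dr":[0,0,0],"gripper":0.3},{"delta_pos":[0,0,0],"dr":[0,0,0],"gripper":0.3}]'
python3 g.py 453.6 104.8 11.3 -30.7
```

```text
t: 19.1
tool_pos: [0.4536, 0.1048, 0.0114]
tcp_rot: [0.0, 0.869, 0.495, 0.0]
contact_force: [-0.8, 0.3, 0.1]
opening: 0.599
finger_force: 62.8
turn [ 0.0001 -0.0001  0.0008] shift mm [ 0.  -0.   0.1] now [453.6 104.8  11.4] t 19.10 op 0.599 ff 62.8 F [-0.8  0.3  0.1] j6 0.52
```

Touching down. I'll release, lift and head for the tower base, using tool yaw 38° there (along its radius).

```bash
python3 -m jog '[{"delta_pos":[0,0,0],"dr":[0,0,0],"gripper":0.4},{"delta_pos":[0,0,0],"dr":[0,0,0],"gripper":0.7},{"delta_pos":[0,0,0],"dr":[0,0,0],"gripper":1},{"delta_pos":[0,0,0],"dr":[0,0,0],"gripper":1},{"delta_pos":[0,0,0],"dr":[0,0,0],"gripper":1}]'
python3 -m jog '[{"delta_pos":[0,0,0],"dr":[0,0,0],"gripper":1},{"delta_pos":[0,0,-0.02],"dr":[0,0,0],"gripper":1},{"delta_pos":[0,0,-0.05],"dr":[0,0,0],"gripper":1},{"delta_pos":[0,0,-0.05],"dr":[0,0,0],"gripper":1},{"delta_pos":[0,0,-0.03],"dr":[0,0,0],"gripper":1}]'
python3 g.py 369.5 290.5 160 18
```

```text
t: 19.73
tool_pos: [0.4535, 0.1048, 0.0114]
tcp_rot: [0.0, 0.869, 0.495, 0.0]
contact_force: [0.2, -0.3, -0.6]
opening: 1.0
finger_force: 0.0
t: 20.35
tool_pos: [0.454, 0.1048, 0.1636]
tcp_rot: [0.001, 0.869, 0.495, 0.001]
contact_force: [0.5, -0.2, 0.1]
opening: 1.001
finger_force: 0.0
turn [ 2.90e-03 -3.00e-04 -8.49e-01] shift mm [202.7 -23.    3.6] now [454.  104.8 163.6] t 20.35 op 1.001 ff 0.0 F [ 0.5 -0.2  0.1] j6 0.52
```

```bash
python3 -m jog '[{"delta_pos":[0,0,0],"dr":[0,0,-0.17],"gripper":1},{"delta_pos":[0,0,0],"dr":[0,0,-0.17],"gripper":1},{"delta_pos":[0,0,0],"dr":[0,0,-0.17],"gripper":1},{"delta_pos":[0,0,0],"dr":[0,0,-0.17],"gripper":1},{"delta_pos":[0,0,0],"dr":[0,0,-0.17],"gripper":1}]'
python3 -m jog '[{"delta_pos":[0.05,-0.006,0],"dr":[0,0,0],"gripper":1},{"delta_pos":[0.05,-0.006,0],"dr":[0,0,0],"gripper":1},{"delta_pos":[0.05,-0.006,0],"dr":[0,0,0],"gripper":1},{"delta_pos":[0.05,-0.006,0],"dr":[0,0,0],"gripper":1},{"delta_pos":[0,0,0],"dr":[0,0,0],"gripper":1}]'
python3 g.py 369.5 290.5 90 18
python3 roof.py 453.6 104.8 65 50 95 b
```

```text
t: 20.98
tool_pos: [0.4531, 0.1048, 0.1613]
tcp_rot: [-0.0, 0.585, 0.811, -0.0]
contact_force: [-0.1, -0.6, 0.1]
opening: 1.002
finger_force: 0.0
t: 21.6
tool_pos: [0.3666, 0.2897, 0.1612]
tcp_rot: [-0.0, 0.585, 0.811, -0.0]
contact_force: [-0.1, -0.7, 0.3]
opening: 1.0
finger_force: 0.0
turn [-0.0006 -0.0003  0.0065] shift mm [-0.2  3.  71.2] now [366.6 289.7 161.2] t 21.60 op 1.000 ff 0.0 F [-0.1 -0.7  0.3] j6 0.11
top c 453.8 104.8  size 76.8 x 55.9  long axis 58.2 deg n 1238 z [50.7 63.3 77.4] circ [454.3 103.8] 45.8
side c 454.1 102.7  size 80.1 x 54.9  long axis 59.9 deg n 877 z [50.5 62.  76.9] circ [454.7 102. ] 46.3
```

View pics/b_side.png

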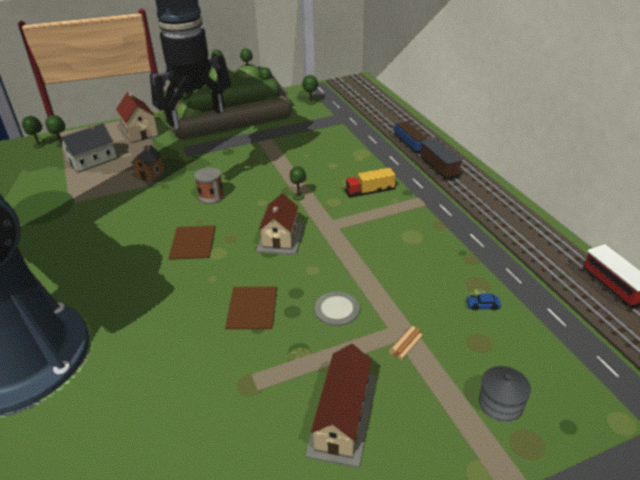

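The side view shows the shed standing square on the long pad at (340,400) and the house on the short pad at (280,225). The tower base at (208,185) is still in place under the gripper. Next, grasp it.

```bash
python3 -m jog '[{"delta_pos":[0,0.003,0.03],"dr":[0,0,0],"gripper":1},{"delta_pos":[0,0,0.04],"dr":[0,0,0],"gripper":1},{"delta_pos":[0,0,0],"dr":[0,0,0],"gripper":1},{"delta_pos":[0,0,0],"dr":[0,0,0],"gripper":1},{"delta_pos":[0,0,0],"dr":[0,0,0],"gripper":1}]'
python3 g.py 369.5 290.5 10 18
```

```text
t: 22.32
tool_pos: [0.3727, 0.2885, 0.0927]
tcp_rot: [0.001, 0.588, 0.809, 0.001]
contact_force: [-0.9, -0.2, 0.0]
opening: 1.002
finger_force: 0.0
turn [ 0.0029 -0.0003  0.0001] shift mm [ 2.9 -2.4 82.7] now [372.7 288.5  92.7] t 22.32 op 1.002 ff 0.0 F [-0.9 -0.2  0. ] j6 0.11
```

```bash
python3 -m jog '[{"delta_pos":[0.0029,-0.0024,0],"dr":[0,0,0],"gripper":1},{"delta_pos":[0,0,0.03],"dr":[0,0,0],"gripper":1},{"delta_pos":[0,0,0.03],"dr":[0,0,0],"gripper":1},{"delta_pos":[0,0,0],"dr":[0,0,0],"gripper":1},{"delta_pos":[0,0,0],"dr":[0,0,0],"gripper":1}]'
python3 -m jog '[{"delta_pos":[0,0,0.012],"dr":[0,0,0],"gripper":1},{"delta_pos":[0,0,0.01],"dr":[0,0,0],"gripper":1},{"delta_pos":[0,0,0],"dr":[0,0,0],"gripper":1},{"delta_pos":[0,0,0],"dr":[0,0,0],"gripper":1},{"delta_pos":[0,0,0],"dr":[0,0,0],"gripper":0.9}]'
python3 g.py 369.5 290.5 10 18
```

```text
t: 22.95
tool_pos: [0.3687, 0.2908, 0.0321]
tcp_rot: [0.0, 0.587, 0.809, 0.0]
contact_force: [-0.0, -0.8, 0.2]
opening: 0.998
finger_force: 0.0
t: 23.58
tool_pos: [0.3685, 0.2905, 0.0095]
tcp_rot: [0.0, 0.587, 0.809, 0.0]
contact_force: [-0.4, -0.6, -0.3]
opening: 0.897
finger_force: 0.0
turn [ 0.0003 -0.      0.0008] shift mm [-0.3  1.  -0.5] now [368.5 290.5   9.5] t 23.57 op 0.897 ff 0.0 F [-0.4 -0.6 -0.3] j6 0.11
```

```bash
python3 -m jog '[{"delta_pos":[0,0.001,0],"dr":[0,0,0],"gripper":0.8},{"delta_pos":[0,0,0],"dr":[0,0,0],"gripper":0.7},{"delta_pos":[0,0,0],"dr":[0,0,0],"gripper":0.6},{"delta_pos":[0,0,0],"dr":[0,0,0],"gripper":0.5},{"delta_pos":[0,0,0],"dr":[0,0,0],"gripper":0.4}]'
python3 -m jog '[{"delta_pos":[0,0,0],"dr":[0,0,0],"gripper":0.3},{"delta_pos":[0,0,0],"dr":[0,0,0],"gripper":0.3},{"delta_pos":[0,0,-0.01],"dr":[0,0,0],"gripper":0.3},{"delta_pos":[0,0,-0.03],"dr":[0,0,0],"gripper":0.3},{"delta_pos":[0,0,-0.04],"dr":[0,0,0],"gripper":0.3}]'
python3 g.py 473.2 -106 150 18
```

```text
t: 24.2
tool_pos: [0.3694, 0.2908, 0.0097]
tcp_rot: [0.0, 0.587, 0.809, 0.0]
contact_force: [-0.0, -0.9, 5.4]
opening: 0.572
finger_force: 61.6
t: 24.82
tool_pos: [0.3684, 0.2903, 0.0896]
tcp_rot: [-0.001, 0.587, 0.809, -0.001]
contact_force: [0.5, -0.1, -2.4]
opening: 0.569
finger_force: 62.4
turn [-0.003   0.0003  0.0007] shift mm [-409.3  -22.8  -60.4] now [368.4 290.3  89.6] t 24.82 op 0.569 ff 62.4 F [ 0.5 -0.1 -2.4] j6 0.11
```

```bash
python3 -m jog '[{"delta_pos":[0,0,-0.04],"dr":[0,0,0],"gripper":0.3},{"delta_pos":[-0.015,-0.001,-0.035],"dr":[0,0,0],"gripper":0.3},{"delta_pos":[-0.035,-0.002,0],"dr":[0,0,0],"gripper":0.3},{"delta_pos":[-0.045,-0.0025,0],"dr":[0,0,0],"gripper":0.3},{"delta_pos":[-0.045,-0.0025,0],"dr":[0,0,0],"gripper":0.3}]'
python3 -m jog '[{"delta_pos":[-0.045,-0.0025,0],"dr":[0,0,0],"gripper":0.3},{"delta_pos":[-0.045,-0.0025,0],"dr":[0,0,0],"gripper":0.3},{"delta_pos":[-0.045,-0.0025,0],"dr":[0,0,0],"gripper":0.3},{"delta_pos":[-0.045,-0.0025,0],"dr":[0,0,0],"gripper":0.3},{"delta_pos":[-0.04,-0.0025,0],"dr":[0,0,0],"gripper":0.3}]'
python3 -m jog '[{"delta_pos":[-0.03,-0.002,0],"dr":[0,0,0],"gripper":0.3},{"delta_pos":[-0.015,-0.001,0],"dr":[0,0,0],"gripper":0.3},{"delta_pos":[0,0,0],"dr":[0,0,0],"gripper":0.3},{"delta_pos":[0,0,0],"dr":[0,0,0],"gripper":0.3},{"delta_pos":[0,0,0],"dr":[0,0,0],"gripper":0.3}]'
python3 g.py 473.2 -106 14 18
```

```text
t: 25.45
tool_pos: [0.4049, 0.1541, 0.1647]
tcp_rot: [0.0, 0.587, 0.81, 0.0]
contact_force: [0.7, -0.5, -2.2]
opening: 0.575
finger_force: 62.4
t: 26.08
tool_pos: [0.4612, -0.0594, 0.1645]
tcp_rot: [-0.0, 0.588, 0.809, -0.0]
contact_force: [0.8, 0.8, -1.5]
opening: 0.576
finger_force: 62.4
t: 26.7
tool_pos: [0.4718, -0.1003, 0.1643]
tcp_rot: [-0.001, 0.587, 0.81, -0.0]
contact_force: [0.7, -0.5, -2.3]
opening: 0.574
finger_force: 62.4
turn [-0.0007 -0.0009  0.0023] shift mm [ -5.9  -0.5 150.3] now [ 471.8 -100.3  164.3] t 26.70 op 0.574 ff 62.4 F [ 0.7 -0.5 -2.3] j6 -0.76
```

```bash
python3 -m jog '[{"delta_pos":[-0.006,0,0.02],"dr":[0,0,0],"gripper":0.3},{"delta_pos":[0,0,0.04],"dr":[0,0,0],"gripper":0.3},{"delta_pos":[0,0,0.04],"dr":[0,0,0],"gripper":0.3},{"delta_pos":[0,0,0.02],"dr":[0,0,0],"gripper":0.3},{"delta_pos":[0,0,0],"dr":[0,0,0],"gripper":0.3}]'
python3 -m jog '[{"delta_pos":[0,0,0],"dr":[0,0,0],"gripper":0.3},{"delta_pos":[0,0,0],"dr":[0,0,0],"gripper":0.3},{"delta_pos":[0,0,0],"dr":[0,0,0],"gripper":0.3},{"delta_pos":[0,0,0],"dr":[0,0,0],"gripper":0.3},{"delta_pos":[0,0,0],"dr":[0,0,0],"gripper":0.3}]'
python3 g.py 473.2 -106 14.2 18
```

```text
t: 27.32
tool_pos: [0.4733, -0.1061, 0.0431]
tcp_rot: [-0.002, 0.587, 0.81, -0.0]
contact_force: [-0.4, -0.7, -1.4]
opening: 0.573
finger_force: 62.5
t: 27.95
tool_pos: [0.4744, -0.1074, 0.0445]
tcp_rot: [0.0, 0.587, 0.809, 0.0]
contact_force: [0.0, 0.4, -1.8]
opening: 0.573
finger_force: 62.5
turn [0.0003 0.0003 0.0007] shift mm [ 1.7 -0.7 30.3] now [ 474.4 -107.4   44.5] t 27.95 op 0.573 ff 62.5 F [ 0.   0.4 -1.8] j6 -0.77
```

```bash
python3 -m jog '[{"delta_pos":[0.0017,-0.0007,0.012],"dr":[0,0,0],"gripper":0.3},{"delta_pos":[0,0,0.01],"dr":[0,0,0],"gripper":0.3},{"delta_pos":[0,0,0.006],"dr":[0,0,0],"gripper":0.3},{"delta_pos":[0,0,0.002],"dr":[0,0,0],"gripper":0.3},{"delta_pos":[0,0,0],"dr":[0,0,0],"gripper":0.3}]'
python3 g.py 473.2 -106 14 18
```

```text
t: 28.58
tool_pos: [0.4731, -0.1059, 0.0142]
tcp_rot: [-0.0, 0.587, 0.809, -0.0]
contact_force: [0.2, -0.7, -1.0]
opening: 0.574
finger_force: 62.5
turn [-0.0001 -0.0001  0.0008] shift mm [-0.1  0.   0.2] now [ 473.1 -105.9   14.2] t 28.57 op 0.574 ff 62.5 F [ 0.2 -0.7 -1. ] j6 -0.77
```

```bash
python3 -m jog '[{"delta_pos":[0,0,0.0005],"dr":[0,0,0],"gripper":0.4},{"delta_pos":[0,0,0],"dr":[0,0,0],"gripper":0.7},{"delta_pos":[0,0,0],"dr":[0,0,0],"gripper":1},{"delta_pos":[0,0,0],"dr":[0,0,0],"gripper":1},{"delta_pos":[0,0,0],"dr":[0,0,0],"gripper":1}]'
python3 -m jog '[{"delta_pos":[0,0,0],"dr":[0,0,0],"gripper":1},{"delta_pos":[0,0,-0.02],"dr":[0,0,0],"gripper":1},{"delta_pos":[0,0,-0.05],"dr":[0,0,0],"gripper":1},{"delta_pos":[0,0,-0.05],"dr":[0,0,0],"gripper":1},{"delta_pos":[0,0,-0.03],"dr":[0,0,0],"gripper":1}]'
python3 g.py 600.4 -356 160 18
```

```text
t: 29.2
tool_pos: [0.4732, -0.1059, 0.0139]
tcp_rot: [0.0, 0.587, 0.809, 0.0]
contact_force: [-0.1, 0.1, 0.1]
opening: 0.995
finger_force: 0.0
t: 29.82
tool_pos: [0.4737, -0.1061, 0.1661]
tcp_rot: [0.001, 0.587, 0.809, 0.0]
contact_force: [0.4, -0.5, -1.2]
opening: 0.996
finger_force: 0.0
turn [0.0021 0.0021 0.0009] shift mm [-276.8   43.3    6.1] now [ 473.7 -106.1  166.1] t 29.82 op 0.996 ff 0.0 F [ 0.4 -0.5 -1.2] j6 -0.77
```

```bash
python3 -m jog '[{"delta_pos":[-0.055,0.0086,0],"dr":[0,0,0],"gripper":1},{"delta_pos":[-0.055,0.0086,0],"dr":[0,0,0],"gripper":1},{"delta_pos":[-0.055,0.0086,0],"dr":[0,0,0],"gripper":1},{"delta_pos":[-0.055,0.0086,0],"dr":[0,0,0],"gripper":1},{"delta_pos":[-0.055,0.0086,0],"dr":[0,0,0],"gripper":1}]'
python3 -m jog '[{"delta_pos":[0,0,0],"dr":[0,0,0],"gripper":1},{"delta_pos":[0,0,0.03],"dr":[0,0,0],"gripper":1},{"delta_pos":[0,0,0.04],"dr":[0,0,0],"gripper":1},{"delta_pos":[0,0,0],"dr":[0,0,0],"gripper":1},{"delta_pos":[0,0,0],"dr":[0,0,0],"gripper":1}]'
python3 g.py 600.4 -356 2.5 18
python3 roof.py 473.2 -106 45 52 75
python3 - <<'E'
# tank centre: dark pixels of the cone rim (z 38) and peak, both views
from m import *
for n in('top','side'):
    w=pts(n,np.load(n+'.npz')['d']); z=w[...,2]; r=np.hypot(w[...,0]-.6004,w[...,1]+.356)<.05
    q=w[r&(z>.03)&(z<.06)]; print(n,rect(q[:,:2]), 'peak',(1e3*np.nanmedian(w[r&(z>.0545)&(z<.065)],0)).round(1))
E
```

```text
t: 30.45
tool_pos: [0.5995, -0.3554, 0.1635]
tcp_rot: [-0.0, 0.588, 0.809, 0.0]
contact_force: [0.1, -0.9, 0.2]
opening: 0.996
finger_force: 0.0
t: 31.08
tool_pos: [0.5996, -0.3538, 0.0948]
tcp_rot: [0.0, 0.587, 0.809, 0.0]
contact_force: [1.3, -0.4, 0.6]
opening: 0.999
finger_force: 0.0
turn [0.0005 0.0007 0.0013] shift mm [-2.3  0.1 92.3] now [ 599.6 -353.8   94.8] t 31.07 op 0.999 ff 0.0 F [ 1.3 -0.4  0.6] j6 -1.01
top c 472.6 -104.9  size 49.3 x 48.7  long axis 88.6 deg n 637 z [56.8 59.9 62.8] circ [ 473.  -105.3] 25.7
side c 473.3 -106.4  size 53.7 x 50.5  long axis 65.0 deg n 713 z [53.  59.8 62.1] circ [ 472.8 -105.7] 27.7
top c 0.0 0.0  size 0.0 x 0.0  long axis 0.0 deg peak [nan nan nan]
side c 601.0 -358.0  size 62.5 x 59.7  long axis -12.6 deg peak [ 600.5 -357.5   56.2]
  return np.nanmean(a, axis, out=out, keepdims=keepdims)
```

```bash
python3 -m jog '[{"delta_pos":[-0.0025,0,0.01],"dr":[0,0,0],"gripper":1},{"delta_pos":[0,0,0.03],"dr":[0,0,0],"gripper":1},{"delta_pos":[0,0,0.025],"dr":[0,0,0],"gripper":1},{"delta_pos":[0,0,0],"dr":[0,0,0],"gripper":1},{"delta_pos":[0,0,0],"dr":[0,0,0],"gripper":1}]'
python3 g.py 600.5 -356.2 3 18
```

```text
t: 31.8
tool_pos: [0.6006, -0.357, 0.0297]
tcp_rot: [0.001, 0.587, 0.809, -0.0]
contact_force: [0.1, 0.3, -0.3]
opening: 1.002
finger_force: 0.0
turn [0.0009 0.0015 0.0008] shift mm [ 0.8  0.1 26.7] now [ 600.6 -357.    29.7] t 31.80 op 1.002 ff 0.0 F [ 0.1  0.3 -0.3] j6 -1.01
```

```bash
python3 -m jog '[{"delta_pos":[0.0005,0,0.013],"dr":[0,0,0],"gripper":1},{"delta_pos":[0,0,0.012],"dr":[0,0,0],"gripper":1},{"delta_pos":[0,0,0.001],"dr":[0,0,0],"gripper":1},{"delta_pos":[0,0,0],"dr":[0,0,0],"gripper":1},{"delta_pos":[0,0,0],"dr":[0,0,0],"gripper":0.9}]'
python3 -m jog '[{"delta_pos":[0,0,0],"dr":[0,0,0],"gripper":0.8},{"delta_pos":[0,0,0],"dr":[0,0,0],"gripper":0.7},{"delta_pos":[0,0,0],"dr":[0,0,0],"gripper":0.6},{"delta_pos":[0,0,0],"dr":[0,0,0],"gripper":0.5},{"delta_pos":[0,0,0],"dr":[0,0,0],"gripper":0.4}]'
python3 g.py 600.5 -356.2 3 18
```

```text
t: 32.42
tool_pos: [0.6001, -0.3562, 0.0031]
tcp_rot: [0.0, 0.587, 0.809, -0.0]
contact_force: [0.0, -0.4, 0.5]
opening: 0.901
finger_force: 0.0
t: 33.05
tool_pos: [0.6003, -0.3563, 0.0035]
tcp_rot: [0.001, 0.587, 0.809, -0.0]
contact_force: [0.8, 0.4, 4.7]
opening: 0.662
finger_force: 64.1
turn [0.0007 0.0011 0.0009] shift mm [0.  0.2 0.5] now [ 600.3 -356.3    3.5] t 33.05 op 0.662 ff 64.1 F [0.8 0.4 4.7] j6 -1.01
```

```bash
python3 -m jog '[{"delta_pos":[0,0,0],"dr":[0,0,0],"gripper":0.4},{"delta_pos":[0,0,-0.01],"dr":[0,0,0],"gripper":0.4},{"delta_pos":[0,0,-0.03],"dr":[0,0,0],"gripper":0.4},{"delta_pos":[0,0,-0.05],"dr":[0,0,0],"gripper":0.4},{"delta_pos":[0,0,-0.04],"dr":[0,0,0],"gripper":0.4}]'
python3 -m jog '[{"delta_pos":[0,0,-0.01],"dr":[0,0,0],"gripper":0.4},{"delta_pos":[0,0,0],"dr":[0,0,0],"gripper":0.4},{"delta_pos":[0.02,-0.003,0],"dr":[0,0,0],"gripper":0.4},{"delta_pos":[0.04,-0.006,0],"dr":[0,0,0],"gripper":0.4},{"delta_pos":[0.05,-0.008,0],"dr":[0,0,0],"gripper":0.4}]'
python3 -m jog '[{"delta_pos":[0.05,-0.008,0],"dr":[0,0,0],"gripper":0.4},{"delta_pos":[0.05,-0.008,0],"dr":[0,0,0],"gripper":0.4},{"delta_pos":[0.04,-0.006,0],"dr":[0,0,0],"gripper":0.4},{"delta_pos":[0.02,-0.003,0],"dr":[0,0,0],"gripper":0.4},{"delta_pos":[0,0,0],"dr":[0,0,0],"gripper":0.4}]'
python3 -m jog '[{"delta_pos":[0,0,0],"dr":[0,0,0],"gripper":0.4},{"delta_pos":[0,0,0],"dr":[0,0,0],"gripper":0.4},{"delta_pos":[0,0,0],"dr":[0,0,0],"gripper":0.4},{"delta_pos":[0,0,0],"dr":[0,0,0],"gripper":0.4},{"delta_pos":[0,0,0],"dr":[0,0,0],"gripper":0.4}]'
python3 g.py 473 -105.8 63 18
```

```text
t: 33.67
tool_pos: [0.5996, -0.3557, 0.1341]
tcp_rot: [-0.0, 0.587, 0.809, 0.0]
contact_force: [0.5, -0.4, -1.6]
opening: 0.66
finger_force: 63.9
t: 34.3
tool_pos: [0.5479, -0.2554, 0.14]
tcp_rot: [-0.002, 0.588, 0.809, 0.0]
contact_force: [-0.3, 0.9, -0.7]
opening: 0.665
finger_force: 63.9
t: 34.92
tool_pos: [0.4754, -0.1113, 0.1419]
tcp_rot: [-0.001, 0.587, 0.81, -0.0]
contact_force: [0.2, -0.7, 0.4]
opening: 0.666
finger_force: 63.9
t: 35.55
tool_pos: [0.4763, -0.1124, 0.1428]
tcp_rot: [0.0, 0.588, 0.809, 0.0]
contact_force: [-0.4, 0.2, -0.5]
opening: 0.664
finger_force: 63.9
turn [0.0001 0.0001 0.0006] shift mm [ 7.3 -1.1 79.8] now [ 476.3 -112.4  142.8] t 35.55 op 0.664 ff 63.9 F [-0.4  0.2 -0.5] j6 -0.78
```

```bash
python3 -m jog '[{"delta_pos":[0.0073,-0.0011,0.01],"dr":[0,0,0],"gripper":0.4},{"delta_pos":[0,0,0.03],"dr":[0,0,0],"gripper":0.4},{"delta_pos":[0,0,0.02],"dr":[0,0,0],"gripper":0.4},{"delta_pos":[0,0,0],"dr":[0,0,0],"gripper":0.4},{"delta_pos":[0,0,0],"dr":[0,0,0],"gripper":0.4}]'
python3 -m jog '[{"delta_pos":[0,0,0],"dr":[0,0,0],"gripper":0.4},{"delta_pos":[0,0,0],"dr":[0,0,0],"gripper":0.4},{"delta_pos":[0,0,0],"dr":[0,0,0],"gripper":0.4},{"delta_pos":[0,0,0],"dr":[0,0,0],"gripper":0.4},{"delta_pos":[0,0,0],"dr":[0,0,0],"gripper":0.4}]'
python3 g.py 473 -105.8 63 18
python3 - <<'E'
from h import *
p,d=grab('side'); cv2.imwrite('pics/side3.png',cv2.resize(p[170:350,240:480],(800,600)))
E
```

```text
t: 36.17
tool_pos: [0.473, -0.1054, 0.083]
tcp_rot: [0.0, 0.587, 0.809, 0.0]
contact_force: [0.1, 0.7, -0.7]
opening: 0.665
finger_force: 64.0
t: 36.8
tool_pos: [0.473, -0.1056, 0.0829]
tcp_rot: [0.0, 0.587, 0.809, 0.0]
contact_force: [-0.3, -0.1, -0.6]
opening: 0.662
finger_force: 64.0
turn [0.0001 0.0001 0.0008] shift mm [-0.2 -0.  19.9] now [ 473.  -105.6   82.9] t 36.80 op 0.662 ff 64.0 F [-0.3 -0.1 -0.6] j6 -0.77
```

View pics/side3.png

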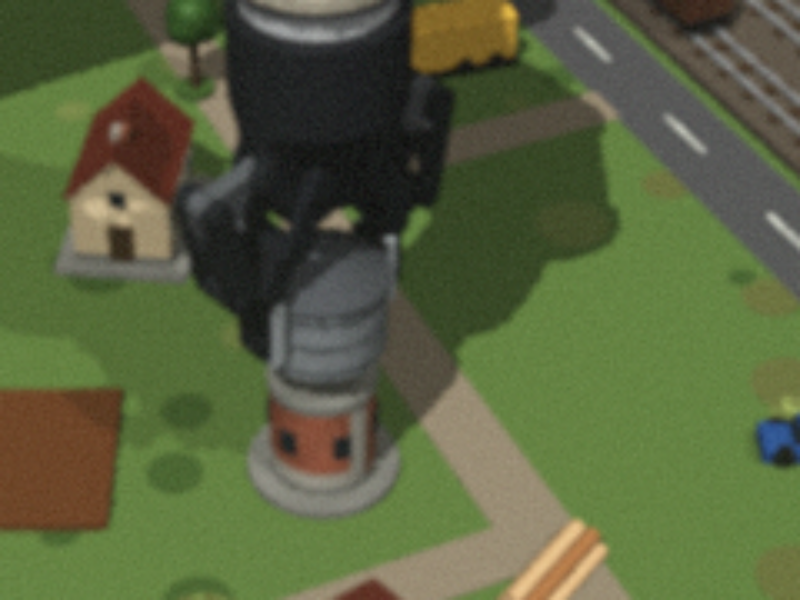

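The tank hangs upright (330,310 in the crop), centred over the tower base (325,430). Next, lower it 20 mm.

```bash
python3 -m jog '[{"delta_pos":[0,0,0.01],"dr":[0,0,0],"gripper":0.4},{"delta_pos":[0,0,0.007],"dr":[0,0,0],"gripper":0.4},{"delta_pos":[0,0,0.002],"dr":[0,0,0],"gripper":0.4},{"delta_pos":[0,0,0.001],"dr":[0,0,0],"gripper":0.4},{"delta_pos":[0,0,0],"dr":[0,0,0],"gripper":0.4}]'
python3 g.py 473 -105.8 63 18
```

```text
t: 37.48
tool_pos: [0.473, -0.1056, 0.0628]
tcp_rot: [-0.0, 0.587, 0.809, -0.0]
contact_force: [0.2, -0.6, -0.4]
opening: 0.662
finger_force: 64.0
turn [-0.     -0.      0.0008] shift mm [-0.2 -0.  -0.2] now [ 473.  -105.6   62.8] t 37.48 op 0.662 ff 64.0 F [ 0.2 -0.6 -0.4] j6 -0.77
```

```bash
python3 -m jog '[{"delta_pos":[0,0,0.0005],"dr":[0,0,0],"gripper":0.4},{"delta_pos":[0,0,0],"dr":[0,0,0],"gripper":0.6},{"delta_pos":[0,0,0],"dr":[0,0,0],"gripper":0.8},{"delta_pos":[0,0,0],"dr":[0,0,0],"gripper":1},{"delta_pos":[0,0,0],"dr":[0,0,0],"gripper":1}]'
python3 -m jog '[{"delta_pos":[0,0,0],"dr":[0,0,0],"gripper":1},{"delta_pos":[0,0,-0.02],"dr":[0,0,0],"gripper":1},{"delta_pos":[0,0,-0.04],"dr":[0,0,0],"gripper":1},{"delta_pos":[0,0,-0.05],"dr":[0,0,0],"gripper":1},{"delta_pos":[0,0,-0.04],"dr":[0,0,0],"gripper":1}]'
python3 g.py 500 250 220 18
```

```text
t: 38.1
tool_pos: [0.473, -0.1057, 0.0624]
tcp_rot: [0.0, 0.587, 0.809, 0.0]
contact_force: [1.1, -0.6, -0.3]
opening: 0.998
finger_force: 0.0
t: 38.72
tool_pos: [0.473, -0.1057, 0.2141]
tcp_rot: [0.001, 0.587, 0.809, 0.0]
contact_force: [0.8, -0.1, 0.6]
opening: 1.0
finger_force: 0.0
turn [0.0008 0.0008 0.0009] shift mm [329.9 135.6  -5.9] now [ 473.  -105.7  214.1] t 38.73 op 1.000 ff 0.0 F [ 0.8 -0.1  0.6] j6 -0.77
```

```bash
python3 -m jog '[{"delta_pos":[0.05,0.02,0],"dr":[0,0,0],"gripper":1},{"delta_pos":[0.05,0.02,0],"dr":[0,0,0],"gripper":1},{"delta_pos":[0.05,0.02,0],"dr":[0,0,0],"gripper":1},{"delta_pos":[0.05,0.02,0],"dr":[0,0,0],"gripper":1},{"delta_pos":[0.05,0.02,0],"dr":[0,0,0],"gripper":1}]'
python3 -m jog '[{"delta_pos":[0.05,0.02,0],"dr":[0,0,0],"gripper":1},{"delta_pos":[0.03,0.01,0],"dr":[0,0,0],"gripper":1},{"delta_pos":[0,0,0],"dr":[0,0,0],"gripper":1},{"delta_pos":[0,0,0],"dr":[0,0,0],"gripper":1},{"delta_pos":[0,0,0],"dr":[0,0,0],"gripper":1}]'
for a in "473 -106 45 85 125" "401 -288.2 100 50 95" "687 -192 50 10 40" ; do echo $a; python3 roof.py $a fin; done
python3 - <<'E'
from m import *
for n in('top','side'):
    w=pts(n,np.load(n+'.npz')['d']); z=w[...,2]
    for k,x,y,r,a,b in(('tower',.473,-.1058,.045,.02,.057),('peak',.473,-.1058,.045,.1125,.125),('rim',.473,-.1058,.045,.095,.104),('lorry',.673,.18,.08,.011,.06),('tree',.53,.213,.05,.011,.09),('house',.4536,.1048,.065,.05,.09)):
        q=w[(np.hypot(w[...,0]-x,w[...,1]-y)<r)&(z>a)&(z<b)]
        if len(q)>5: print(n,k,rect(q[:,:2]),(1e3*np.median(q,0)).round(1),len(q))
E
```

```text
t: 39.35
tool_pos: [0.4904, 0.1648, 0.2123]
tcp_rot: [0.0, 0.587, 0.809, -0.0]
contact_force: [1.7, 0.3, -0.3]
opening: 1.002
finger_force: 0.0
t: 39.98
tool_pos: [0.4943, 0.2471, 0.2122]
tcp_rot: [-0.0, 0.588, 0.809, -0.0]
contact_force: [-0.0, 0.2, 0.1]
opening: 0.998
finger_force: 0.0
473 -106 45 85 125
top c 473.2 -105.9  size 61.1 x 60.1  long axis 88.6 deg n 1015 z [ 98.2 103.5 113.2] circ [ 472.6 -105.9] 31.1
side c 473.2 -108.0  size 61.2 x 60.7  long axis 38.6 deg n 1119 z [ 86.2 102.4 112.5] circ [ 472.6 -107.9] 31.5
401 -288.2 100 50 95
top c 399.8 -288.0  size 125.1 x 51.8  long axis 53.9 deg n 1830 z [50.4 62.2 74.2] circ [ 399.6 -287.8] 65.8
side c 401.2 -289.1  size 127.3 x 51.1  long axis 54.4 deg n 3269 z [50.5 61.8 73.5] circ [ 401.7 -289.5] 67.0
687 -192 50 10 40
top c 687.3 -191.4  size 50.3 x 22.8  long axis -23.5 deg n 250 z [10.3 14.5 20.6] circ [ 686.9 -192.4] 25.6
side c 687.6 -193.7  size 49.7 x 26.1  long axis -25.1 deg n 348 z [10.2 13.9 20.6] circ [ 687.3 -194.4] 25.9
top tower c 464.9 -83.5  size 27.6 x 3.9  long axis 17.8 deg [468.5 -81.2  27.1] 12
top 
[... 255 characters left out ...]
9
top tree c 530.9 215.2  size 32.2 x 31.0  long axis -45.5 deg [530.  213.7  64.9] 283
top house c 453.9 104.5  size 76.1 x 56.0  long axis 59.4 deg [453.8 104.6  63.3] 1244
side tower c 467.9 -117.9  size 51.2 x 28.2  long axis -24.4 deg [ 463.8 -126.6   38.3] 534
side peak c 472.9 -107.3  size 9.4 x 9.2  long axis 42.3 deg [ 473. -109.  115.] 26
side rim c 473.0 -107.8  size 61.7 x 60.8  long axis 65.8 deg [ 467.3 -120.5  101.5] 531
side lorry c 674.0 179.9  size 98.2 x 36.6  long axis -8.5 deg [673.3 170.   30.6] 834
side tree c 530.1 209.8  size 31.2 x 26.2  long axis -34.4 deg [529.4 206.8  57.8] 272
side house c 454.0 102.9  size 79.8 x 53.7  long axis 59.3 deg [452.9  91.8  62.1] 861
```

View pics/fin_side.png

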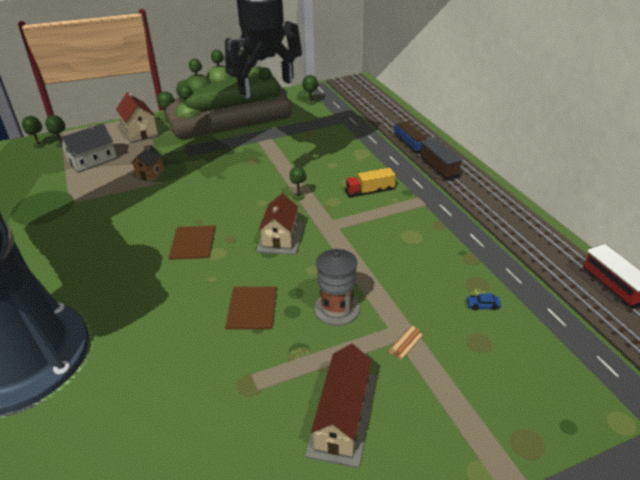

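View pics/fin_top.png

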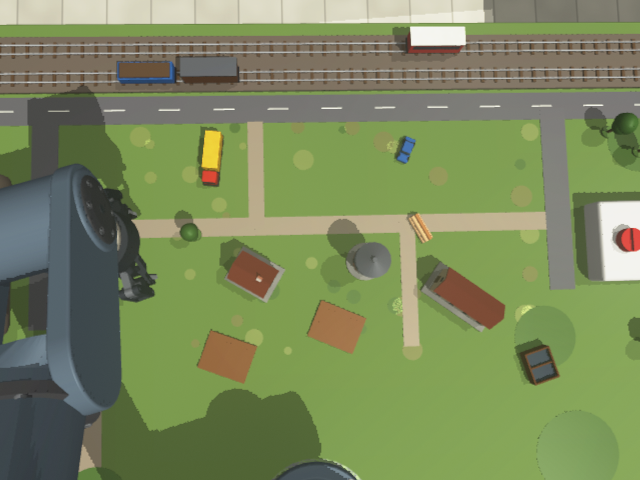

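Both views show everything in place. The shed is on the long pad (460,296 top), the house on the short pad (255,273 top), and the tank sits upright and centred on the tower at the round pad (370,260 top). Lorry, car and tree have not moved, and the arm is clear, so I'm handing in.

```bash
python3 -c "
from cell import arm
print(arm.sign_off())"
```

```text
the job is handed in; nothing more can be done
None
```

The job is handed in at about 40 s of the 109 s: shed, house and tower base each stand centred on their foundations and the tank sits upright on the tower base, all within about 1–2 mm and 1° by the cameras, with lorry, car and tree left where they stood.

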